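Weigh out the hardener from behind the polish bottles

ROBOT

A 6-joint arm with a two-finger parallel gripper is mounted at the origin on the work surface. World frame = base frame: x ahead of the robot, y to its left, z up, the work surface at z = 0. Lengths are in m, angles in rad, forces in N, time in s.
With the tool pointing down it reaches from about 0.225 to 0.875 m from the base axis. Payload 3.4 kg.
Tool frame: the origin (TCP) lies between the finger pads; the fingertips stand 8 mm ahead of it and the grasp point (between the pads) lies 11 mm behind it; z points along the fingers, y is the line along which they close (so a half turn about z gives the same grasp; the last joint's range is limited). The gripper opens to 85 mm and grips with 20 to 120 N. Pads are 22 mm wide; open, the fingers measure 114 mm over their backs; the gripper's body (76 mm by 85 mm) begins 54 mm behind the grasp point. The pads swing forward as they close: fully open they stand 13 mm farther back than shut.
Start: joints at [-1.47, 0.276, 1.505, -0, 1.361, -0.121], TCP at [0.126, -0.561, 0.239] pointing down, gripper open.
Joint ranges: [-2.89, 2.89], [-0.75, 2.08], [0.22, 2.7], [-1.18, 4.32], [0.11, 2.71], [-2.7, 2.7]. Speed limits (rad/s): [2.57, 2.57, 3.14, 3.14, 3.14, 3.14].

INTERFACE

Orientations are given as a unit quaternion [w, x, y, z].
In Python, from rig import manip gives the robot as it stands.
- The arm moves only by the tool move_arm, never from a script. Its argument "deltas" is a list that holds one entry, the list of rows, each a list of 5 numbers: the shift along the tool's x, y, z normalised to -1 to 1, where 1 is 80 cm, then the turn about the tool's z normalised to -1 to 1, where 1 is 120 degrees, then the closure, from -1 (fully open) to 1 (shut). In form: [[[tx, ty, tz, twist, grip], ...]]. A call has 1 to 12 rows; each row is the pose to reach, as a shift and turn from the pose commanded when the call began, along the tool's axes at that moment; what a row does not reach only later rows make up. A row lasts 1/10 s, in which the tool goes at most 50 mm and 8.59 degrees, less where a joint would pass 70% of its speed; a pose out of reach is approached as far as the arm can. A call with a number of a shift or a turn outside -1 to 1 is refused whole. A call with a gripper value outside its range is refused whole. The fingers move at their own pace and stop on an object; "squeeze" is the grip in N (left out, the last holds). Time passes only in rows, so rows that repeat a pose let the fingers close. It gives the time, the measured TCP pose, the force, the opening and the grip force at its end, in the units of the state.
- manip.get_state(): the state, without advancing time (a new reading comes with each control period).
- manip.get_image(name): name is "side" or "top"; returns the picture (384x512x3 uint8, red, green, blue); there is no depth.
- manip.camera_params(name): a dict with "fx", "fy", "cx", "cy" (pixels), "dist" ([k1, k2, p1, p2, k3] as OpenCV has them; the pictures are not rectified), "R" (3x3) and "t" (3): a world point X has camera coordinates R X + t. Camera axes: x right, y down, z forward; pixel columns grow to the right and rows downward; lengths in m; the calibration is good to about 2 mm. A picture is of the moment at which its call begins. camera_params takes no time and is no camera call.
- manip.sign_off(): hands the job in; it is judged then, once.
The state is a dict: "clock": time; "qpos": joint angles; "qd": joint speeds; "effort": joint torques, N m; "position": TCP position; "ee_rot": TCP orientation; "contact_force": force on the tool from outside, world axes, zero at the start; "moment": the same for the moment, N m; "width": finger opening in m; "gripper_force": force on a finger pad.
Only numpy, scipy, OpenCV 4.12 (cv2) and the standard library are available. Lean on these libraries where they do the work, as an engineer would, in place of code of your own. Each camera call takes 0.05 s, during which the arm holds its last target. There are 200 camera calls.

TASK

The orange-lidded tin of hardener at the back of the steel tray is hemmed in by three polish bottles: first stand all three bottles on the black mat, then stand the tin in the middle of the mixing scale's pan, and only then put each bottle back in the middle of the pad of its own cap's colour. Keep the bottles and the tin upright throughout and leave them all standing, let go and still.

Things in the scene. Friction and masses are not known exactly. Their poses are not given: they have to be found in the camera images.
- red_bottle (a point): Black round polish bottle with a red cap, loose, 0.11 to 0.23 kg. Total height 100 mm: body 48 mm across and 84 mm high, then the cap, 40 mm across and 16 mm high. This point is its centre, 50 mm above its foot, z up. Starts upright on the pad of its colour, beside the tin (top 38 mm above this foot): best gripped on the body 60 to 75 mm above the foot, so that fingertips clear the tin. Its yaw means nothing.
- yellow_bottle (a point): Black round polish bottle with a yellow cap, loose, 0.11 to 0.23 kg. Total height 100 mm: body 48 mm across and 84 mm high, then the cap, 40 mm across and 16 mm high. This point is its centre, 50 mm above its foot, z up. Starts upright on the pad of its colour, beside the tin (top 38 mm above this foot): best gripped on the body 60 to 75 mm above the foot, so that fingertips clear the tin. Its yaw means nothing.
- green_bottle (a point): Black round polish bottle with a green cap, loose, 0.11 to 0.23 kg. Total height 100 mm: body 48 mm across and 84 mm high, then the cap, 40 mm across and 16 mm high. This point is its centre, 50 mm above its foot, z up. Starts upright on the pad of its colour, beside the tin (top 38 mm above this foot): best gripped on the body 60 to 75 mm above the foot, so that fingertips clear the tin. Its yaw means nothing.
- tin (a point): Squat round tin of hardener, aluminium with orange lid and orange band, loose, 46 mm across, 40 mm high, 0.11 to 0.2 kg. This point is its centre, 20 mm above its foot, z up. Starts on the tray floor, 4 mm above the bench, hemmed in by a taller bottle in front, one on the left and one on the right, about 5 to 12 mm away, with no room for a gripper until they are gone. A tape roll and a sanding block (up to 32 mm high) stay on the tray behind it, 20 mm or more away.
- pad_red: Flat round red pad, 60 mm across, 2 mm thick, fixed on the floor of a low steel tray (floor 4 mm thick, rim 10 mm high, 235 by 240 mm): the home of the bottle with the red cap. Origin: centre of its underside, 4 mm above the bench; its x axis is the tray's front-to-back direction (away from the robot). One pad lies 52 mm in front of the tin's place, one 56 mm to its left, one 56 mm to its right; which colour is where differs each time.
- pad_yellow: Flat round yellow pad, 60 mm across, 2 mm thick, fixed on the floor of a low steel tray (floor 4 mm thick, rim 10 mm high, 235 by 240 mm): the home of the bottle with the yellow cap. Origin: centre of its underside, 4 mm above the bench; its x axis is the tray's front-to-back direction (away from the robot). One pad lies 52 mm in front of the tin's place, one 56 mm to its left, one 56 mm to its right; which colour is where differs each time.
- pad_green: Flat round green pad, 60 mm across, 2 mm thick, fixed on the floor of a low steel tray (floor 4 mm thick, rim 10 mm high, 235 by 240 mm): the home of the bottle with the green cap. Origin: centre of its underside, 4 mm above the bench; its x axis is the tray's front-to-back direction (away from the robot). One pad lies 52 mm in front of the tin's place, one 56 mm to its left, one 56 mm to its right; which colour is where differs each time.
- mat: Black rubber mat with two blue edge lines, lying fixed on the bench to one side of the tray (left or right differs), 250 mm long, 110 mm wide, 3 mm thick: the side area, room for three bottles in a row about 80 mm apart. Origin: centre of its underside; x along its length, y across.
- pan (a point): Centre of the top face of the round steel pan, 120 mm across, of the white mixing scale (190 by 160 mm), fixed on the bench on the other side of the tray from the mat. The pan is rigid; its top face is flat, level and 56 mm above the bench. z up.
Things that resemble listed ones, but are neither listed nor needed, are in the scene too. There is more than one size of the pad_green; the one meant has the size given above.

How it is judged:
On the way, in this order (a step that is already met when the one before it is completed fails the run):
1. all three bottles stand upright and let go on the mat (their centres over it) (x of red_bottle in the frame of mat between -0.125 and 0.125 m and y of red_bottle in the frame of mat between -0.055 and 0.055 m and z of red_bottle in the frame of mat between 0.045 and 0.06 m and angle between each of red_bottle, yellow_bottle, green_bottle's own z axis and vertical below 0.1 rad and x of yellow_bottle in the frame of mat between -0.125 and 0.125 m and y of yellow_bottle in the frame of mat between -0.055 and 0.055 m and z of yellow_bottle in the frame of mat between 0.045 and 0.06 m and x of green_bottle in the frame of mat between -0.125 and 0.125 m and y of green_bottle in the frame of mat between -0.055 and 0.055 m and z of green_bottle in the frame of mat between 0.045 and 0.06 m and contact force between the fingers and bottle_red below 0.1 N and contact force between the fingers and bottle_yellow below 0.1 N and contact force between the fingers and bottle_green below 0.1 N), for 0.2 s.
2. the tin stands upright and let go in the middle of the scale's pan (within 15 mm), while all three bottles still stand on the mat (x of red_bottle in the frame of mat between -0.125 and 0.125 m and y of red_bottle in the frame of mat between -0.055 and 0.055 m and z of red_bottle in the frame of mat between 0.045 and 0.06 m and angle between each of red_bottle, yellow_bottle, green_bottle, tin's own z axis and vertical below 0.1 rad and x of yellow_bottle in the frame of mat between -0.125 and 0.125 m and y of yellow_bottle in the frame of mat between -0.055 and 0.055 m and z of yellow_bottle in the frame of mat between 0.045 and 0.06 m and x of green_bottle in the frame of mat between -0.125 and 0.125 m and y of green_bottle in the frame of mat between -0.055 and 0.055 m and z of green_bottle in the frame of mat between 0.045 and 0.06 m and horizontal distance between tin and pan below 0.015 m and z of tin in the frame of pan between 0.015 and 0.026 m and contact force between the fingers and hardener below 0.1 N and linear speed of hardener below 0.02 m/s), for 0.2 s.
At the end, for the whole second after the job is handed in: Each bottle stands upright (within 0.1 rad) on the pad of its own cap's colour, its centre within 12 mm of the pad's centre, and the tin stands upright on the scale's pan within 15 mm of its centre; all are released and at rest (horizontal distance between red_bottle and pad_red below 0.012 m and angle between each of red_bottle, yellow_bottle, green_bottle, tin's own z axis and vertical below 0.1 rad and z of red_bottle in the frame of pad_red between 0.046 and 0.058 m and horizontal distance between yellow_bottle and pad_yellow below 0.012 m and z of yellow_bottle in the frame of pad_yellow between 0.046 and 0.058 m and horizontal distance between green_bottle and pad_green below 0.012 m and z of green_bottle in the frame of pad_green between 0.046 and 0.058 m and horizontal distance between tin and pan below 0.015 m and z of tin in the frame of pan between 0.015 and 0.026 m and linear speed of each of bottle_red, bottle_yellow, bottle_green, hardener below 0.02 m/s and contact force between the fingers and bottle_red below 0.1 N and contact force between the fingers and bottle_yellow below 0.1 N and contact force between the fingers and bottle_green below 0.1 N and contact force between the fingers and hardener below 0.1 N); the robot touches nothing.
It fails at once if a bottle or the tin is tipped by more than 0.5 rad (angle between any of red_bottle, yellow_bottle, green_bottle, tin's own z axis and vertical above 0.5 rad).
It also fails if it takes over 131 s, if anything falls off the work surface, if the arm or the gripper's body presses on something with over 40 N, if the wrist force passes 120 N, or if a joint passes its speed limit or range.

## Working session

There is one attempt and no reset: what is moved stays moved. The work goes in short steps, Python scripts to look and compute and a tool call to move; the robot and the scene stay as the last step left them, time stands still between calls to the robot, and variables do not carry over. Pictures are saved under pics/ and viewed, at most 14 in all, crops included, and the job is handed in when it is done.

Besides the shell and the picture viewer there is one more tool, called after "Request:" by a JSON object that holds its "fn" and its "kwargs", one argument or row to a line. move_arm: Moves the arm, as the interface text tells. Scaled input: -1 to 1 covers 80 cm each way for a shift and 120 degrees each way for a turn. Its arguments: {"type":"object","properties":{"deltas":{"type":"array","items":{"type":"array","items":{"type":"array","items":{"type":"number","minimum":-1,"maximum":1}}}},"squeeze":{"type":"number"}},"required":["deltas"]}

```bash
mkdir -p pics
python3 - <<'E'
from rig import manip
import cv2
for n in ("top","side"):
    im=manip.get_image(n); cv2.imwrite(f"pics/{n}0.png",im[:,:,::-1])
    print(n,manip.camera_params(n))
print(manip.get_state())
E
```

```text
top {'fx': 463.0979472134987, 'fy': 463.0979472134987, 'cx': 256.3870632436156, 'cy': 187.35583064166195, 'dist': array([-0.09659346,  0.        ,  0.        ,  0.        ,  0.        ]), 'R': array([[-0.01855687, -0.99956389,  0.02297099],
       [-0.98437111,  0.01424097, -0.17552981],
       [ 0.17512613, -0.02586926, -0.98420609]]), 't': array([0.00754239, 0.60244988, 0.94512956])}
side {'fx': 499.28806539047775, 'fy': 499.28806539047775, 'cx': 249.21364349957796, 'cy': 188.60077180932294, 'dist': array([0.02278008, 0.        , 0.        , 0.        , 0.        ]), 'R': array([[ 0.87449781, -0.48495637,  0.00841977],
       [-0.31563857, -0.58218449, -0.74928867],
       [ 0.36827418,  0.6525937 , -0.66219   ]]), 't': array([-0.51604017,  0.23476303,  0.87179213])}
{'clock': 0.1, 'qpos': array([-1.47002081e+00,  2.76512406e-01,  1.50601064e+00,  1.54237941e-06,
        1.36067820e+00, -1.21034442e-01]), 'qd': array([ 0.00025575, -0.00285206, -0.00264384,  0.00085664,  0.00183451,
        0.00036679]), 'effort': array([ 1.19914759e-03, -4.17698371e+01, -2.46404940e+01, -2.13168291e-04,
        5.82957655e-03, -7.30205784e-06]), 'position': array([ 0.12642747, -0.560464  ,  0.23853559]), 'ee_rot': array([-8.04249307e-04,  9.93856040e-01,  1.10677568e-01,  8.90103090e-06]), 'contact_force': array([ 0.3735701 , -0.00505681, -0.82907493]), 'moment': array([0.04115936, 0.01698532, 0.0203193 ]), 'gripper_force': 0.0, 'width': 0.08527603201890982}
```

View pics/top0.png

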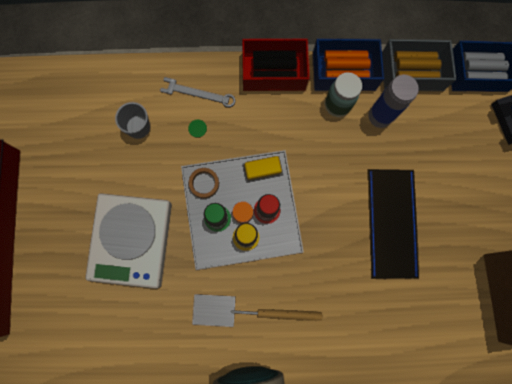

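View pics/side0.png

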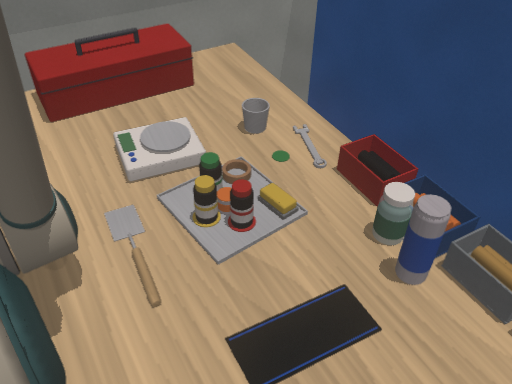

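```bash
cat > h.py <<'E'
import numpy as np, cv2
from rig import manip
from scipy.optimize import least_squares
def proj(n,X):
    c=manip.camera_params(n); K=np.array([[c['fx'],0,c['cx']],[0,c['fy'],c['cy']],[0,0,1]])
    return cv2.projectPoints(np.float64(X).reshape(-1,1,3),cv2.Rodrigues(c['R'])[0],c['t'],K,c['dist'])[0][:,0]
def unproj(n,uv,z):
    c=manip.camera_params(n); K=np.array([[c['fx'],0,c['cx']],[0,c['fy'],c['cy']],[0,0,1]])
    p=cv2.undistortPoints(np.float64(uv).reshape(-1,1,2),K,c['dist'])[:,0]
    d=np.c_[p,np.ones(len(p))]@c['R']; o=-c['R'].T@c['t']
    return (o+d*((z-o[2])/d[:,2])[:,None])[:,:2]
A=np.linspace(0,2*np.pi,48,endpoint=False)
def cyl(x,y,r,z0,z1): return np.array([[x+r*np.cos(a),y+r*np.sin(a),z] for z in (z0,z1) for a in A])
def hullc(n,x,y,r,z0,z1):
    m=cv2.moments(cv2.convexHull(np.float32(proj(n,cyl(x,y,r,z0,z1))))); return np.array([m['m10'],m['m01']])/m['m00']
HUE={'red':(172,8),'yellow':(20,34),'green':(50,85),'orange':(6,16)}
def blobs(im,col,smin=120,vmin=50,amin=25):
    h,s,v=cv2.split(cv2.cvtColor(im,cv2.COLOR_RGB2HSV)); a,b=HUE[col]
    m=((h>=a)&(h<=b)) if a<b else ((h>=a)|(h<=b))
    m=(m&(s>smin)&(v>vmin)).astype(np.uint8)
    k,l,st,ce=cv2.connectedComponentsWithStats(m)
    return [(st[i,4],ce[i].round(1),st[i,:4]) for i in range(1,k) if st[i,4]>=amin]
E
python3 - <<'E'
from h import *
T={n:cv2.imread(f"pics/{n}0.png")[:,:,::-1].copy() for n in("top","side")}
for n in T:
  for c in HUE:
    print(n,c,[(int(a),list(ce),list(map(int,b))) for a,ce,b in blobs(T[n],c,100 if c!='orange' else 160,40)][:9])
print('mat',unproj('top',[(368,170),(413,170),(372,278),(418,277)],.003))
print('tray',unproj('top',[(183,167),(285,152),(301,252),(197,269)],.010))
print('pan',unproj('top',[(127,231)],.056),unproj('side',[(165,137)],.056))
a=cv2.resize(T['top'][140:280,80:310],None,fx=3.4,fy=3.4,interpolation=cv2.INTER_CUBIC)
cv2.imwrite('pics/c1.png',a[:,:,::-1])
E
```

```text
top red [(1648, [np.float64(274.1), np.float64(68.8)], [242, 38, 68, 53]), (53, [np.float64(364.9), np.float64(60.0)], [352, 50, 19, 24]), (475, [np.float64(267.3), np.float64(207.8)], [253, 195, 27, 29]), (512, [np.float64(6.3), np.float64(262.3)], [0, 222, 14, 81])]
top yellow [(666, [np.float64(262.5), np.float64(167.5)], [244, 156, 38, 24]), (512, [np.float64(245.6), np.float64(236.3)], [233, 223, 27, 28])]
top green [(241, [np.float64(197.0), np.float64(128.0)], [189, 120, 17, 17]), (301, [np.float64(214.2), np.float64(212.9)], [205, 204, 20, 19]), (81, [np.float64(222.4), np.float64(222.9)], [206, 210, 25, 21]), (378, [np.float64(111.8), np.float64(272.1)], [95, 265, 34, 15])]
top orange [(29, [np.float64(242.0), np.float64(65.0)], [242, 51, 1, 29]), (1083, [np.float64(346.9), np.float64(62.2)], [325, 50, 46, 27]), (123, [np.float64(285.8), np.float64(81.8)], [243, 52, 68, 40]), (110, [np.float64(15.8), np.float64(180.3)], [4, 142, 16, 83]), (88, [np.float64(202.2), np.float64(176.2)], [190, 169, 28, 20]), (324, [np.float64(242.4), np.float64(211.7)], [233, 202, 21, 20]), (143,
[... 686 characters left out ...]
e green [(148, [np.float64(209.3), np.float64(158.0)], [201, 153, 17, 11]), (119, [np.float64(280.3), np.float64(155.9)], [273, 152, 16, 9])]
side orange [(149, [np.float64(223.9), np.float64(193.9)], [217, 188, 14, 13]), (38, [np.float64(417.3), np.float64(197.0)], [414, 193, 11, 11]), (45, [np.float64(224.8), np.float64(208.1)], [221, 205, 9, 7]), (90, [np.float64(452.1), np.float64(222.5)], [446, 216, 14, 14])]
mat [[ 0.64837709 -0.2621107 ]
 [ 0.64716187 -0.36891449]
 [ 0.40303043 -0.25702497]
 [ 0.40202708 -0.36240853]]
tray [[ 0.65943079  0.16189427]
 [ 0.69135955 -0.0705303 ]
 [ 0.46387527 -0.09932966]
 [ 0.43084512  0.12962078]]
pan [[0.51206573 0.27353047]] [[0.50767391 0.26817432]]
```

View pics/c1.png

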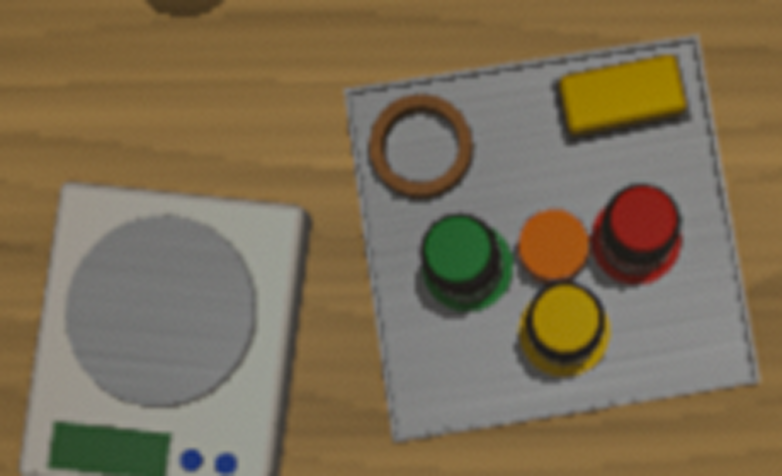

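Run:
```python
from h import *
f=lambda u,v:((u+.5)/3.4-.5+80,(v+.5)/3.4-.5+140)
for n,p,z in [('green',(459,249),.106),('red',(643,219),.106),('yellow',(566,320),.106),('tin',(553.5,245),.044),('pan',(161,311),.056)]:
    print(n,unproj('top',[f(*p)],z).round(4))
for n,p in [('red',(241.2,188.1)),('yellow',(204.3,183.7))]:
    r=least_squares(lambda q:hullc('side',q[0],q[1],.02,.090,.106)-p,[.55,0]); print('side',n,r.x.round(4))
r=unproj('side',[(223.9,193.9)],.044);print('tin side',r)
t=unproj('top',[f(*p) for p in[(346,90),(697,38),(757,382),(396,439)]],.010);print(t.mean(0),t)
e=[t[0]-t[3],t[1]-t[2]];print([np.degrees(np.arctan2(v[1],v[0])) for v in e]); e=[t[0]-t[1],t[3]-t[2]];print([np.degrees(np.arctan2(-v[0],v[1])) for v in e])
```

```text
green [[0.542  0.0842]]
red [[ 0.5583 -0.0255]]
yellow [[0.4989 0.0213]]
tin [[0.5513 0.0284]]
pan [[0.5118 0.2735]]
side red [ 0.5579 -0.0234]
side yellow [0.4989 0.0238]
tin side [[0.54545316 0.03149384]]
[0.56271892 0.0312672 ] [[ 0.66153323  0.1655213 ]
 [ 0.69414362 -0.06980494]
 [ 0.46381693 -0.10219742]
 [ 0.4313819   0.13154984]]
[np.float64(8.39650785500601), np.float64(8.00540954966291)]
[np.float64(7.889529872186934), np.float64(7.899978633228934)]
```

```bash
cat > go.py <<'E'
# usage: go.py x,y,z[,phi] ... -> normalised tool-axis deltas from the present pose
import sys; from h import *
from scipy.spatial.transform import Rotation as Ro
s=manip.get_state(); q=s['ee_rot']; R=Ro.from_quat([*q[1:],q[0]]).as_matrix()
ph=np.degrees(np.arctan2(R[1,0],R[0,0])); print('t',round(s['clock'],1),s['position'].round(4),'phi',round(ph,1),'w',round(s['width'],4),'q6',s['qpos'][5].round(2))
for a in sys.argv[1:]:
    v=list(map(float,a.split(','))); f=v[3] if len(v)>3 else 8
    d=R.T@(np.array(v[:3])-s['position'])
    print(a,(d/.8).round(4).tolist(),round((ph-f)/120,4))
E
python3 go.py .499,.022,.2
```

```text
t 0.1 [ 0.1264 -0.5605  0.2385] phi 12.7 w 0.0853 q6 -0.12
.499,.022,.2 [0.6145, -0.6077, 0.0493] 0.0392
```

Request:
{"fn": "move_arm", "kwargs": {
  "deltas": [
    [[0.6145,-0.6077,0.0493,0.0392,-1],[0.6145,-0.6077,0.0493,0.0392,-1],[0.6145,-0.6077,0.0493,0.0392,-1],[0.6145,-0.6077,0.0493,0.0392,-1],[0.6145,-0.6077,0.0493,0.0392,-1],[0.6145,-0.6077,0.0493,0.0392,-1],[0.6145,-0.6077,0.0493,0.0392,-1],[0.6145,-0.6077,0.0493,0.0392,-1],[0.6145,-0.6077,0.0493,0.0392,-1],[0.6145,-0.6077,0.0493,0.0392,-1],[0.6145,-0.6077,0.0493,0.0392,-1],[0.6145,-0.6077,0.0493,0.0392,-1]]
  ],
  "squeeze": 40
}}

```text
clock: 1.3
position: [0.4498, -0.0543, 0.2049]
ee_rot: [0.0, 0.998, 0.07, -0.0]
contact_force: [1.4, -0.8, 0.0]
width: 0.0856
gripper_force: 0.0
```

```bash
python3 go.py .499,.022,.2 .499,.022,.12 .499,.022,.065
```

```text
t 1.3 [ 0.4498 -0.0543  0.2049] phi 8.0 w 0.0856 q6 1.16
.499,.022,.2 [0.0742, -0.0859, 0.0061] 0.0002
.499,.022,.12 [0.0742, -0.0859, 0.1061] 0.0002
.499,.022,.065 [0.0742, -0.086, 0.1749] 0.0002
```

Request:
{"fn": "move_arm", "kwargs": {
  "deltas": [
    [[0.0742,-0.086,0.006,0,-1],[0.0742,-0.086,0.006,0,-1],[0.0742,-0.086,0.006,0,-1],[0.0742,-0.086,0.006,0,-1],[0.0742,-0.086,0.006,0,-1]]
  ]
}}

```text
clock: 1.8
position: [0.4976, 0.0193, 0.2]
ee_rot: [0.0, 0.998, 0.07, -0.001]
contact_force: [-0.3, -0.1, -1.0]
width: 0.0857
gripper_force: 0.0
```

```bash
python3 go.py .499,.022,.12 .499,.022,.065
```

```text
t 1.8 [0.4976 0.0193 0.2   ] phi 8.0 w 0.0857 q6 1.33
.499,.022,.12 [0.0023, -0.0032, 0.1] -0.0002
.499,.022,.065 [0.0024, -0.0032, 0.1688] -0.0002
```

Request:
{"fn": "move_arm", "kwargs": {
  "deltas": [
    [[0.0023,-0.0032,0.05,0,-1],[0.0023,-0.0032,0.1,0,-1],[0.0023,-0.0032,0.13,0,-1],[0.0023,-0.0032,0.155,0,-1],[0.0023,-0.0032,0.1688,0,-1],[0.0023,-0.0032,0.1688,0,-1],[0.0023,-0.0032,0.1688,0,0.6],[0.0023,-0.0032,0.1688,0,0.6],[0.0023,-0.0032,0.1688,0,0.6],[0.0023,-0.0032,0.1688,0,0.6],[0.0023,-0.0032,0.1688,0,0.6],[0.0023,-0.0032,0.1688,0,0.6]]
  ]
}}

```text
clock: 3.0
position: [0.501, 0.0225, 0.0666]
ee_rot: [0.001, 0.998, 0.07, 0.001]
contact_force: [-0.9, -1.1, 6.5]
width: 0.0473
gripper_force: 40.7
```

```bash
python3 go.py .499,.022,.12 .499,.022,.065 .499,.022,.2 .445,-.311,.2
```

```text
t 3.0 [0.501  0.0225 0.0666] phi 8.0 w 0.0473 q6 1.34
.499,.022,.12 [-0.0024, 0.0004, -0.0667] 0.0003
.499,.022,.065 [-0.0025, 0.0003, 0.002] 0.0003
.499,.022,.2 [-0.0021, 0.0005, -0.1667] 0.0003
.445,-.311,.2 [-0.1271, 0.4033, -0.1666] 0.0003
```

Request:
{"fn": "move_arm", "kwargs": {
  "deltas": [
    [[0,0,-0.03,0,0.6],[0,0,-0.08,0,0.6],[0,0,-0.13,0,0.6],[0,0.02,-0.1667,0,0.6],[-0.02,0.06,-0.1667,0,0.6],[-0.04,0.12,-0.1667,0,0.6],[-0.06,0.18,-0.1667,0,0.6],[-0.08,0.24,-0.1667,0,0.6],[-0.1,0.3,-0.1667,0,0.6],[-0.11,0.35,-0.1667,0,0.6],[-0.12,0.385,-0.1667,0,0.6],[-0.1271,0.4033,-0.1666,0,0.6]]
  ]
}}

```text
clock: 4.2
position: [0.4438, -0.3133, 0.1984]
ee_rot: [0.0, 0.998, 0.069, 0.0]
contact_force: [0.3, 0.7, -0.9]
width: 0.0469
gripper_force: 41.8
```

Request:
{"fn": "move_arm", "kwargs": {
  "deltas": [
    [[0,0,0,0,0.6],[0,0,0,0,0.6]]
  ]
}}

```text
clock: 4.4
position: [0.444, -0.3095, 0.1983]
ee_rot: [-0.001, 0.998, 0.07, -0.0]
contact_force: [-0.5, 1.4, -0.7]
width: 0.047
gripper_force: 41.8
```

```bash
python3 go.py .445,-.311,.1 .445,-.311,.0645 .445,-.311,.2
```

```text
t 4.4 [ 0.444  -0.3095  0.1983] phi 8.0 w 0.047 q6 0.69
.445,-.311,.1 [0.001, 0.0023, 0.1229] -0.0
.445,-.311,.0645 [0.001, 0.0024, 0.1673] -0.0
.445,-.311,.2 [0.001, 0.0021, -0.0021] -0.0
```

Request:
{"fn": "move_arm", "kwargs": {
  "deltas": [
    [[0.001,0.002,0.05,0,0.6],[0.001,0.002,0.1,0,0.6],[0.001,0.002,0.135,0,0.6],[0.001,0.002,0.155,0,0.6],[0.001,0.002,0.1673,0,0.6],[0.001,0.002,0.1673,0,0.6],[0.001,0.002,0.1673,0,0.6],[0.001,0.002,0.1673,0,-1],[0.001,0.002,0.1673,0,-1],[0.001,0.002,0.1673,0,-1],[0.001,0.002,0.1673,0,-1]]
  ]
}}

```text
clock: 5.5
position: [0.4454, -0.3125, 0.0651]
ee_rot: [0.0, 0.998, 0.07, 0.0]
contact_force: [-0.2, 0.3, -0.8]
width: 0.0857
gripper_force: 0.0
```

```bash
python3 go.py .445,-.311,.2 .5583,-.0248,.2
```

```text
t 5.5 [ 0.4454 -0.3125  0.0651] phi 8.0 w 0.0857 q6 0.69
.445,-.311,.2 [-0.0001, -0.0018, -0.1687] -0.0
.5583,-.0248,.2 [0.1899, -0.3363, -0.1688] -0.0
```

Released. Lift, go above red, and look.

Request:
{"fn": "move_arm", "kwargs": {
  "deltas": [
    [[0,0,-0.05,0,-1],[0,0,-0.1,0,-1],[0,0,-0.1688,0,-1],[0.05,-0.08,-0.1688,0,-1],[0.09,-0.14,-0.1688,0,-1],[0.12,-0.2,-0.1688,0,-1],[0.15,-0.26,-0.1688,0,-1],[0.175,-0.31,-0.1688,0,-1],[0.1899,-0.3363,-0.1688,0,-1],[0.1899,-0.3363,-0.1688,0,-1],[0.1899,-0.3363,-0.1688,0,-1]]
  ]
}}

```text
clock: 6.6
position: [0.5585, -0.0232, 0.1996]
ee_rot: [0.0, 0.997, 0.071, -0.0]
contact_force: [-0.3, 0.1, -0.6]
width: 0.085
gripper_force: 0.0
```

```bash
python3 go.py .5575,-.0248,.12 .5575,-.0248,.065
python3 - <<'E'
from h import *
for n in ("side",):
    im=manip.get_image(n); cv2.imwrite(f"pics/{n}1.png",im[:,:,::-1])
E
```

```text
t 6.6 [ 0.5585 -0.0232  0.1996] phi 8.2 w 0.085 q6 1.26
.5575,-.0248,.12 [-0.0015, 0.0018, 0.0995] 0.0017
.5575,-.0248,.065 [-0.0015, 0.0018, 0.1683] 0.0017
```

View pics/side1.png

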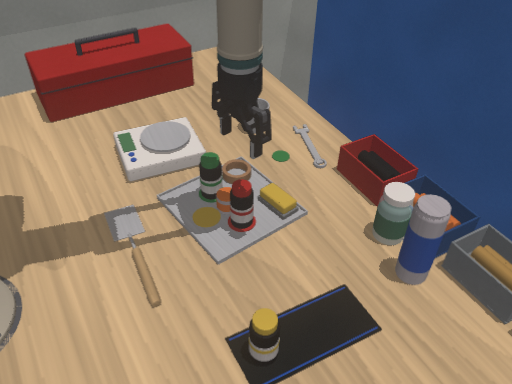

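The yellow bottle stands on the mat (265,335); its pad is free at (207,217). Red is next.

Request:
{"fn": "move_arm", "kwargs": {
  "deltas": [
    [[-0.0015,0.0018,0.05,0.0017,-1],[-0.0015,0.0018,0.1,0.0017,-1],[-0.0015,0.0018,0.13,0.0017,-1],[-0.0015,0.0018,0.155,0.0017,-1],[-0.0015,0.0018,0.1683,0.0017,-1],[-0.0015,0.0018,0.1683,0.0017,-1],[-0.0015,0.0018,0.1683,0.0017,0.6],[-0.0015,0.0018,0.1683,0.0017,0.6],[-0.0015,0.0018,0.1683,0.0017,0.6],[-0.0015,0.0018,0.1683,0.0017,0.6],[-0.0015,0.0018,0.1683,0.0017,0.6],[-0.0015,0.0018,0.1683,0.0017,0.6]]
  ]
}}

```text
clock: 7.85
position: [0.5581, -0.0264, 0.0665]
ee_rot: [0.001, 0.998, 0.068, 0.001]
contact_force: [-0.9, -0.4, 6.1]
width: 0.047
gripper_force: 40.9
```

```bash
python3 go.py .5575,-.0248,.2 .525,-.3126,.2
```

```text
t 7.8 [ 0.5581 -0.0264  0.0665] phi 7.8 w 0.047 q6 1.26
.5575,-.0248,.2 [-0.0001, -0.0019, -0.1669] -0.0014
.525,-.3126,.2 [-0.0893, 0.3489, -0.1666] -0.0014
```

Request:
{"fn": "move_arm", "kwargs": {
  "deltas": [
    [[0,0,-0.03,0,0.6],[0,0,-0.08,0,0.6],[0,0,-0.13,0,0.6],[0,0.02,-0.1667,0,0.6],[-0.01,0.06,-0.1667,0,0.6],[-0.02,0.12,-0.1667,0,0.6],[-0.04,0.18,-0.1667,0,0.6],[-0.06,0.24,-0.1667,0,0.6],[-0.07,0.29,-0.1667,0,0.6],[-0.08,0.33,-0.1667,0,0.6],[-0.0893,0.3489,-0.1667,0,0.6],[-0.0893,0.3489,-0.1667,0,0.6]]
  ]
}}

```text
clock: 9.05
position: [0.5233, -0.3141, 0.1978]
ee_rot: [-0.0, 0.998, 0.067, -0.001]
contact_force: [-0.3, 0.5, -1.9]
width: 0.0468
gripper_force: 42.1
```

```bash
python3 go.py .525,-.3126,.1 .525,-.3126,.0645
```

```text
t 9.1 [ 0.5233 -0.3141  0.1978] phi 7.6 w 0.0468 q6 0.78
.525,-.3126,.1 [0.0025, -0.0015, 0.1222] -0.0029
.525,-.3126,.0645 [0.0026, -0.0014, 0.1666] -0.0029
```

Request:
{"fn": "move_arm", "kwargs": {
  "deltas": [
    [[0.0025,-0.0015,0.05,-0.003,0.6],[0.0025,-0.0015,0.1,-0.003,0.6],[0.0025,-0.0015,0.135,-0.003,0.6],[0.0025,-0.0015,0.155,-0.003,0.6],[0.0025,-0.0015,0.1666,-0.003,0.6],[0.0025,-0.0015,0.1666,-0.003,0.6],[0.0025,-0.0015,0.1666,-0.003,0.6],[0.0025,-0.0015,0.1666,-0.003,-1],[0.0025,-0.0015,0.1666,-0.003,-1],[0.0025,-0.0015,0.1666,-0.003,-1],[0.0025,-0.0015,0.1666,-0.003,-1]]
  ]
}}

```text
clock: 10.15
position: [0.5264, -0.3113, 0.0657]
ee_rot: [0.0, 0.997, 0.071, 0.0]
contact_force: [-0.1, 0.9, 1.2]
width: 0.0851
gripper_force: 0.0
```

```bash
python3 go.py .525,-.3126,.2 .542,.085,.2
```

```text
t 10.2 [ 0.5264 -0.3113  0.0657] phi 8.2 w 0.0851 q6 0.78
.525,-.3126,.2 [-0.0018, 0.0014, -0.1679] 0.0013
.542,.085,.2 [0.0897, -0.4875, -0.1682] 0.0013
```

Request:
{"fn": "move_arm", "kwargs": {
  "deltas": [
    [[0,0,-0.05,0,-1],[0,0,-0.1,0,-1],[0,0,-0.1682,0,-1],[0.0897,-0.4875,-0.1682,0.0013,-1],[0.0897,-0.4875,-0.1682,0.0013,-1],[0.0897,-0.4875,-0.1682,0.0013,-1],[0.0897,-0.4875,-0.1682,0.0013,-1],[0.0897,-0.4875,-0.1682,0.0013,-1],[0.0897,-0.4875,-0.1682,0.0013,-1],[0.0897,-0.4875,-0.1682,0.0013,-1],[0.0897,-0.4875,-0.1682,0.0013,-1],[0.0897,-0.4875,-0.1682,0.0013,-1]]
  ]
}}

```text
clock: 11.35
position: [0.5416, 0.0906, 0.2001]
ee_rot: [-0.002, 0.997, 0.073, 0.001]
contact_force: [0.5, -0.4, 0.5]
width: 0.0854
gripper_force: 0.0
```

Request:
{"fn": "move_arm", "kwargs": {
  "deltas": [
    [[0,0,0,0,-1],[0,0,0,0,-1]]
  ]
}}

```text
clock: 11.55
position: [0.5418, 0.0842, 0.1997]
ee_rot: [0.0, 0.998, 0.07, -0.0]
contact_force: [0.1, -0.0, -0.2]
width: 0.0853
gripper_force: 0.0
```

```bash
python3 go.py .542,.085,.2 .542,.085,.065
```

```text
t 11.6 [0.5418 0.0842 0.1997] phi 8.0 w 0.0853 q6 1.46
.542,.085,.2 [0.0004, -0.001, -0.0003] -0.0002
.542,.085,.065 [0.0004, -0.0011, 0.1684] -0.0002
```

Request:
{"fn": "move_arm", "kwargs": {
  "deltas": [
    [[0,-0.001,0.05,0,-1],[0,-0.001,0.1,0,-1],[0,-0.001,0.13,0,-1],[0,-0.001,0.155,0,-1],[0,-0.001,0.1684,0,-1],[0,-0.001,0.1684,0,-1],[0,-0.001,0.1684,0,0.6],[0,-0.001,0.1684,0,0.6],[0,-0.001,0.1684,0,0.6],[0,-0.001,0.1684,0,0.6],[0,-0.001,0.1684,0,0.6],[0,-0.001,0.1684,0,0.6]]
  ]
}}

```text
clock: 12.75
position: [0.5427, 0.0858, 0.0665]
ee_rot: [0.0, 0.998, 0.07, 0.001]
contact_force: [-0.4, -0.9, 6.9]
width: 0.0469
gripper_force: 41.2
```

```bash
python3 go.py .542,.085,.2 .605,-.3145,.2
```

```text
t 12.8 [0.5427 0.0858 0.0665] phi 8.0 w 0.0469 q6 1.46
.542,.085,.2 [-0.0006, 0.001, -0.1669] 0.0002
.605,-.3145,.2 [0.0077, 0.5065, -0.1664] 0.0002
```

Request:
{"fn": "move_arm", "kwargs": {
  "deltas": [
    [[0,0,-0.03,0,0.6],[0,0,-0.08,0,0.6],[0,0,-0.13,0,0.6],[0,0.02,-0.1667,0,0.6],[0.0077,0.07,-0.1667,0,0.6],[0.0077,0.13,-0.1667,0,0.6],[0.0077,0.19,-0.1667,0,0.6],[0.0077,0.25,-0.1667,0,0.6],[0.0077,0.31,-0.1667,0,0.6],[0.0077,0.37,-0.1667,0,0.6],[0.0077,0.42,-0.1667,0,0.6],[0.0077,0.46,-0.1667,0,0.6]]
  ]
}}

```text
clock: 13.95
position: [0.5988, -0.28, 0.1978]
ee_rot: [0.0, 0.998, 0.069, -0.0]
contact_force: [-0.2, 1.1, -1.9]
width: 0.047
gripper_force: 41.9
```

Request:
{"fn": "move_arm", "kwargs": {
  "deltas": [
    [[0,0.03,0,0,0.6],[0,0.0465,0,0,0.6],[0,0.0465,0,0,0.6],[0,0.0465,0,0,0.6]]
  ]
}}

```text
clock: 14.35
position: [0.6039, -0.3131, 0.198]
ee_rot: [-0.001, 0.998, 0.07, -0.0]
contact_force: [-1.1, 0.1, -2.7]
width: 0.0471
gripper_force: 41.9
```

```bash
python3 go.py .605,-.3145,.1 .605,-.3145,.0645
```

```text
t 14.3 [ 0.6039 -0.3131  0.198 ] phi 8.0 w 0.0471 q6 0.85
.605,-.3145,.1 [0.0012, 0.0022, 0.1225] 0.0002
.605,-.3145,.0645 [0.0012, 0.0022, 0.1669] 0.0002
```

Request:
{"fn": "move_arm", "kwargs": {
  "deltas": [
    [[0.0012,0.0022,0.05,0,0.6],[0.0012,0.0022,0.1,0,0.6],[0.0012,0.0022,0.135,0,0.6],[0.0012,0.0022,0.155,0,0.6],[0.0012,0.0022,0.1669,0,0.6],[0.0012,0.0022,0.1669,0,0.6],[0.0012,0.0022,0.1669,0,0.6],[0.0012,0.0022,0.1669,0,-1],[0.0012,0.0022,0.1669,0,-1],[0.0012,0.0022,0.1669,0,-1],[0.0012,0.0022,0.1669,0,-1]]
  ]
}}

```text
clock: 15.45
position: [0.6056, -0.3162, 0.0654]
ee_rot: [0.0, 0.998, 0.07, 0.0]
contact_force: [0.2, -0.5, 0.6]
width: 0.0854
gripper_force: 0.0
```

Request:
{"fn": "move_arm", "kwargs": {
  "deltas": [
    [[0,0,-0.05,0,-1],[0,0,-0.1,0,-1],[0,0,-0.17,0,-1],[0,-0.06,-0.17,0,-1],[0,-0.12,-0.17,0,-1],[0,-0.15,-0.17,0,-1],[0,-0.15,-0.17,0,-1]]
  ]
}}

```text
clock: 16.15
position: [0.5879, -0.1937, 0.2017]
ee_rot: [-0.001, 0.997, 0.071, 0.0]
contact_force: [0.5, -0.8, 0.2]
width: 0.0853
gripper_force: 0.0
```

Run:
```python
from h import *
T={n:manip.get_image(n) for n in("top","side")}
for n in T: cv2.imwrite(f"pics/{n}2.png",T[n][:,:,::-1])
for n in T:
  for c in HUE:
    print(n,c,[(int(a),ce.tolist(),b.tolist()) for a,ce,b in blobs(T[n],c,100 if c!='orange' else 160,40)][:9])
a=cv2.resize(T['top'][140:290,170:430],None,fx=3,fy=3,interpolation=cv2.INTER_CUBIC)
cv2.imwrite('pics/c2.png',a[:,:,::-1])
```

```text
top red [(2071, [274.2, 66.0], [242, 38, 68, 53]), (55, [364.9, 60.4], [352, 50, 19, 24]), (237, [8.6, 162.4], [2, 142, 15, 40]), (1605, [6.0, 257.4], [0, 182, 16, 154]), (551, [266.4, 210.0], [253, 197, 27, 27]), (316, [406.0, 216.6], [396, 207, 20, 20]), (43, [390.2, 221.7], [387, 210, 12, 22])]
top yellow [(665, [262.6, 167.5], [244, 156, 38, 24]), (571, [245.6, 236.9], [233, 223, 27, 28]), (41, [412.6, 249.6], [407, 247, 12, 7])]
top green [(241, [197.0, 128.0], [189, 120, 17, 17]), (182, [407.1, 182.0], [398, 174, 17, 16]), (515, [217.1, 217.9], [205, 206, 26, 25]), (372, [111.7, 272.1], [95, 265, 34, 15])]
top orange [(119, [268.2, 82.6], [242, 51, 68, 40]), (1085, [346.9, 62.2], [325, 50, 46, 27]), (31, [308.7, 63.6], [308, 52, 2, 26]), (290, [11.9, 250.1], [0, 142, 21, 195]), (66, [199.8, 174.8], [190, 169, 27, 17]), (323, [242.4, 211.7], [233, 202, 21, 20])]
side red [(10373, [109.9, 70.8], [25, 24, 169, 98]), (2409, [374.3, 166.2], [338, 134, 80, 72]), (452, [241.3, 221.1], [228, 211, 28, 21]), (541, [308.6, 299.3], [296, 287, 26, 26]), (69, [305.6, 326.3], [292, 318, 29, 13])]
side yellow [(636, [277.8, 197.8], [260, 183, 37, 31]), (445, [206.1, 216.6], [193, 207, 28, 20]), (601, [264.4, 321.5], [251, 308, 27, 28]), (71, [263.6, 349.8], [249, 343, 30, 11])]
side green [(40, [276.2, 156.8], [273, 153, 8, 8]), (253, [208.8, 192.5], [199, 185, 22, 17]), (332, [350.2, 280.5], [339, 272, 23, 19])]
side orange [(207, [226.2, 194.0], [217, 188, 19, 13]), (37, [417.4, 196.9], [414, 193, 11, 10]), (62, [228.9, 207.7], [222, 204, 14, 8]), (88, [452.1, 222.6], [446, 216, 14, 14])]
```

View pics/c2.png

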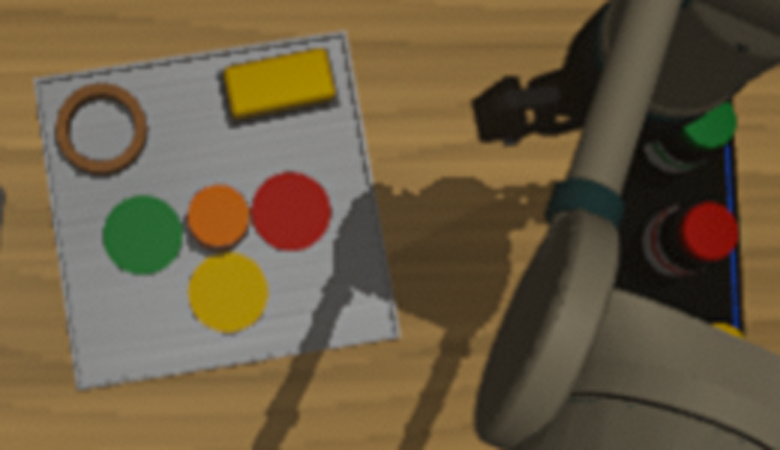

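View pics/side2.png

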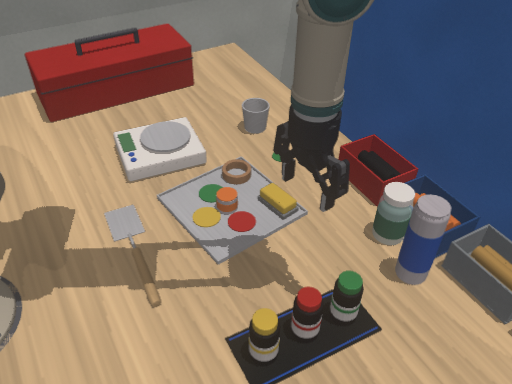

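All three bottles stand on the mat (side view caps at 264,321; 308,299; 350,280). The tin is free and the pads are visible. Computing positions.

```bash
python3 - <<'E'
from h import *
for n,t,s in [('red',(266.4,210),(241.3,221.1)),('yellow',(245.6,236.9),(206.1,216.6)),('green',(217.1,217.9),(208.8,192.5))]:
    print('pad',n,unproj('top',[t],.006).round(4),unproj('side',[s],.006).round(4))
print('tin',unproj('top',[(242.4,211.7)],.044).round(4),unproj('side',[(226.5,194)],.044).round(4))
for n,p in [('red',(308.6,299.3)),('yellow',(264.4,321.5)),('green',(349.5,282))]:
    r=least_squares(lambda q:hullc('side',q[0],q[1],.02,.087,.103)-p,[.5,-.3]); print('side',n,r.x.round(4))
print('red top',unproj('top',[(406,216.6)],.103),'pan?',[unproj('side',[p],.056).round(4) for p in[(140,137),(191,137),(165,122),(165,153)]])
E
python3 go.py .551,.029,.2 .551,.029,.045 .551,.029,.037
```

```text
pad red [[ 0.559  -0.0251]] [[ 0.5572 -0.0247]]
pad yellow [[0.4996 0.0223]] [[0.4976 0.0231]]
pad green [[0.5429 0.0853]] [[0.5359 0.0899]]
tin [[0.5513 0.0285]] [[0.5502 0.0286]]
side red [ 0.5266 -0.3089]
side yellow [ 0.4437 -0.3105]
side green [ 0.6056 -0.3126]
red top [[ 0.52796099 -0.30836117]] pan? [array([[0.4552, 0.2964]]), array([[0.5624, 0.2388]]), array([[0.5316, 0.3278]]), array([[0.4841, 0.2094]])]
t 16.2 [ 0.589  -0.1973  0.2014] phi 8.1 w 0.0852 q6 1.0
.551,.029,.2 [-0.0073, -0.2867, 0.0013] 0.0006
.551,.029,.045 [-0.0074, -0.287, 0.195] 0.0006
.551,.029,.037 [-0.0074, -0.287, 0.205] 0.0006
```

Request:
{"fn": "move_arm", "kwargs": {
  "deltas": [
    [[-0.0073,-0.06,0.001,0,-1],[-0.0073,-0.12,0.001,0,-1],[-0.0073,-0.18,0.001,0,-1],[-0.0073,-0.24,0.001,0,-1],[-0.0073,-0.2867,0.001,0,-1],[-0.0073,-0.2867,0.001,0,-1],[-0.0073,-0.2867,0.05,0,-1],[-0.0073,-0.2867,0.1,0,-1],[-0.0073,-0.2867,0.13,0,-1],[-0.0073,-0.2867,0.15,0,-1],[-0.0073,-0.2867,0.15,0,-1],[-0.0073,-0.2867,0.15,0,-1]]
  ]
}}

```text
clock: 17.45
position: [0.552, 0.0276, 0.0809]
ee_rot: [0.0, 0.998, 0.069, 0.0]
contact_force: [-0.1, 0.1, -0.6]
width: 0.0854
gripper_force: 0.0
```

```bash
python3 go.py .551,.0288,.02
```

```text
t 17.4 [0.552  0.0276 0.0809] phi 7.9 w 0.0854 q6 1.36
.551,.0288,.02 [-0.001, -0.0017, 0.0761] -0.0007
```

Request:
{"fn": "move_arm", "kwargs": {
  "deltas": [
    [[-0.001,-0.0017,0.035,0,-1],[-0.001,-0.0017,0.06,0,-1],[-0.001,-0.0017,0.0761,0,-1],[-0.001,-0.0017,0.0761,0,-1],[-0.001,-0.0017,0.0761,0,0.6],[-0.001,-0.0017,0.0761,0,0.6],[-0.001,-0.0017,0.0761,0,0.6],[-0.001,-0.0017,0.0761,0,0.6],[-0.001,-0.0017,0.0761,0,0.6],[-0.001,-0.0017,0.0761,0,0.6]]
  ]
}}

```text
clock: 18.45
position: [0.5512, 0.0301, 0.0214]
ee_rot: [0.0, 0.998, 0.07, 0.001]
contact_force: [-0.4, -0.7, 5.7]
width: 0.045
gripper_force: 41.0
```

```bash
python3 go.py .551,.0288,.15 .511,.2720,.15
```

```text
t 18.4 [0.5512 0.0301 0.0214] phi 8.0 w 0.045 q6 1.36
.551,.0288,.15 [-0.0, 0.0017, -0.1608] 0.0001
.511,.2720,.15 [-0.0071, -0.3063, -0.1611] 0.0001
```

Request:
{"fn": "move_arm", "kwargs": {
  "deltas": [
    [[0,0,-0.03,0,0.6],[0,0,-0.08,0,0.6],[0,0,-0.13,0,0.6],[0,0,-0.161,0,0.6],[0,-0.04,-0.161,0,0.6],[-0.003,-0.09,-0.161,0,0.6],[-0.005,-0.15,-0.161,0,0.6],[-0.006,-0.21,-0.161,0,0.6],[-0.007,-0.26,-0.161,0,0.6],[-0.007,-0.295,-0.161,0,0.6],[-0.007,-0.3063,-0.161,0,0.6],[-0.007,-0.3063,-0.161,0,0.6]]
  ]
}}

```text
clock: 19.65
position: [0.5098, 0.2731, 0.1486]
ee_rot: [0.0, 0.997, 0.071, -0.0]
contact_force: [0.8, -0.3, -1.2]
width: 0.0449
gripper_force: 42.6
```

Request:
{"fn": "move_arm", "kwargs": {
  "deltas": [
    [[0,0,0,0,0.6],[0,0,0,0,0.6]]
  ]
}}

```text
clock: 19.85
position: [0.5105, 0.2708, 0.1487]
ee_rot: [0.0, 0.998, 0.069, -0.0]
contact_force: [0.5, 0.7, -0.6]
width: 0.0448
gripper_force: 42.6
```

```bash
python3 go.py .511,.2720,.0742
```

```text
t 19.9 [0.5105 0.2708 0.1487] phi 7.9 w 0.0448 q6 1.8
.511,.2720,.0742 [0.0008, -0.0015, 0.0931] -0.0006
```

Request:
{"fn": "move_arm", "kwargs": {
  "deltas": [
    [[0.0008,-0.0015,0.03,0,0.6],[0.0008,-0.0015,0.055,0,0.6],[0.0008,-0.0015,0.075,0,0.6],[0.0008,-0.0015,0.087,0,0.6],[0.0008,-0.0015,0.0931,0,0.6],[0.0008,-0.0015,0.0931,0,0.6],[0.0008,-0.0015,0.0931,0,0.6],[0.0008,-0.0015,0.0931,0,-1],[0.0008,-0.0015,0.0931,0,-1],[0.0008,-0.0015,0.0931,0,-1],[0.0008,-0.0015,0.0931,0,-1]]
  ]
}}

```text
clock: 20.95
position: [0.511, 0.2736, 0.0746]
ee_rot: [-0.0, 0.998, 0.07, 0.0]
contact_force: [0.4, -0.2, -0.4]
width: 0.0853
gripper_force: 0.0
```

```bash
python3 go.py .511,.2720,.2 .6056,-.3126,.2
```

```text
t 20.9 [0.511  0.2736 0.0746] phi 8.0 w 0.0853 q6 1.8
.511,.2720,.2 [-0.0001, 0.002, -0.1568] 0.0001
.6056,-.3126,.2 [0.0151, 0.7421, -0.1568] 0.0001
```

Request:
{"fn": "move_arm", "kwargs": {
  "deltas": [
    [[0,0,-0.04,0,-1],[0,0,-0.1,0,-1],[0,0,-0.1568,0,-1],[0,0.05,-0.1568,0,-1],[0.005,0.12,-0.1568,0,-1],[0.01,0.18,-0.1568,0,-1],[0.015,0.24,-0.1568,0,-1],[0.015,0.3,-0.1568,0,-1],[0.015,0.36,-0.1568,0,-1],[0.015,0.42,-0.1568,0,-1],[0.015,0.48,-0.1568,0,-1],[0.015,0.54,-0.1568,0,-1]]
  ]
}}

```text
clock: 22.15
position: [0.5828, -0.1546, 0.1999]
ee_rot: [0.0, 0.998, 0.07, 0.0]
contact_force: [0.9, 0.6, -0.5]
width: 0.0855
gripper_force: 0.0
```

Run:
```python
from h import *
T={n:manip.get_image(n) for n in("top","side")}
for n in T: print(n,[(int(a),ce.tolist()) for a,ce,b in blobs(T[n],'orange',150,40,40)])
c=[cv2.resize(T['top'][180:300,80:180],(400,480)),cv2.resize(T['side'][100:196,100:180],(400,480))]
cv2.imwrite('pics/c3.png',np.hstack(c)[:,:,::-1])
cv2.imwrite('pics/side3.png',T['side'][:,:,::-1])
```

```text
top [(215, [277.4, 81.2]), (1084, [346.8, 62.2]), (341, [12.7, 242.1]), (204, [202.7, 181.5]), (378, [122.8, 229.4])]
side [(154, [163.2, 121.5]), (106, [164.7, 133.4]), (45, [417.2, 197.1]), (97, [452.2, 222.5])]
```

View pics/c3.png

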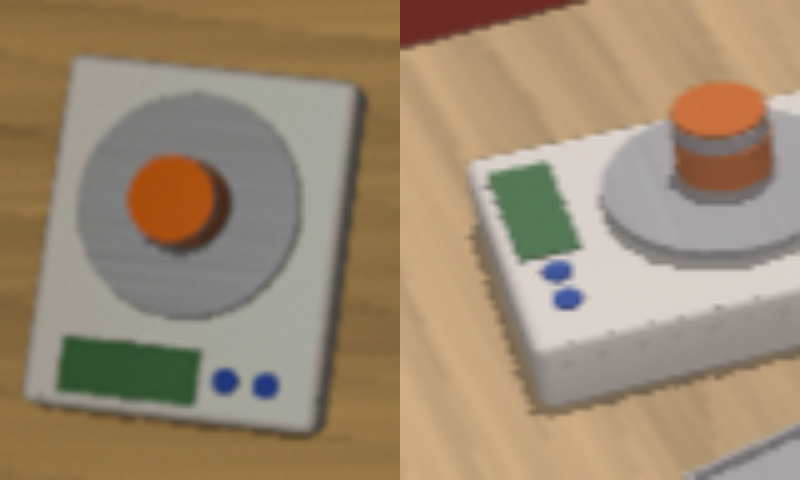

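```bash
python3 - <<'E'
from h import *
print(unproj('top',[(122.6,229.6)],.096),unproj('top',[(126.9,231.2)],.056),unproj('side',[(163.2,121.5)],.096),unproj('side',[(165.4,137.4)],.056))
E
python3 go.py .6056,-.3126,.2 .6056,-.3126,.062
```

```text
[[0.51157223 0.27242337]] [[0.51164402 0.27373351]] [[0.50998603 0.27412432]] [[0.50790116 0.26619535]]
t 22.2 [ 0.5838 -0.1591  0.1995] phi 7.7 w 0.0852 q6 1.06
.6056,-.3126,.2 [0.0014, 0.1938, 0.0002] -0.0027
.6056,-.3126,.062 [0.0012, 0.1931, 0.1727] -0.0027
```

Tin is centred on the pan within about 2 mm. Now the green bottle goes back.

Request:
{"fn": "move_arm", "kwargs": {
  "deltas": [
    [[0.0014,0.05,0,0,-1],[0.0014,0.11,0,0,-1],[0.0014,0.17,0,-0.0027,-1],[0.0014,0.195,0,-0.0027,-1],[0.0014,0.195,0,-0.0027,-1],[0.0014,0.195,0.05,-0.0027,-1],[0.0014,0.195,0.05,-0.0027,-1]]
  ]
}}

```text
clock: 22.95
position: [0.6025, -0.3032, 0.155]
ee_rot: [-0.004, 0.997, 0.073, -0.004]
contact_force: [-0.3, -0.3, -0.6]
width: 0.0855
gripper_force: 0.0
```

```bash
python3 go.py .6056,-.314,.062
```

```text
t 22.9 [ 0.6025 -0.3032  0.155 ] phi 8.4 w 0.0855 q6 0.85
.6056,-.314,.062 [0.0028, 0.015, 0.1161] 0.0031
```

Request:
{"fn": "move_arm", "kwargs": {
  "deltas": [
    [[0,0,0,0,-1],[0,0,0,0,-1]]
  ]
}}

```text
clock: 23.15
position: [0.6065, -0.3062, 0.1615]
ee_rot: [0.001, 0.997, 0.073, 0.001]
contact_force: [0.5, 0.4, 0.6]
width: 0.0856
gripper_force: 0.0
```

```bash
python3 go.py .6056,-.314,.062
```

```text
t 23.1 [ 0.6065 -0.3062  0.1615] phi 8.4 w 0.0856 q6 0.85
.6056,-.314,.062 [-0.0028, 0.0094, 0.1243] 0.0033
```

Request:
{"fn": "move_arm", "kwargs": {
  "deltas": [
    [[-0.0028,0.0094,0.03,0.0033,-1],[-0.0028,0.0094,0.07,0.0033,-1],[-0.0028,0.0094,0.1,0.0033,-1],[-0.0028,0.0094,0.1243,0.0033,-1],[-0.0028,0.0094,0.1243,0.0033,-1],[-0.0028,0.0094,0.1243,0.0033,-1],[-0.0028,0.0094,0.1243,0.0033,0.6],[-0.0028,0.0094,0.1243,0.0033,0.6],[-0.0028,0.0094,0.1243,0.0033,0.6],[-0.0028,0.0094,0.1243,0.0033,0.6],[-0.0028,0.0094,0.1243,0.0033,0.6],[-0.0028,0.0094,0.1243,0.0033,0.6]]
  ]
}}

```text
clock: 24.35
position: [0.6055, -0.3152, 0.0621]
ee_rot: [0.001, 0.998, 0.069, 0.001]
contact_force: [-0.7, 1.3, 5.2]
width: 0.0471
gripper_force: 41.6
```

```bash
python3 go.py .6056,-.314,.2 .5425,.0853,.2
```

```text
t 24.4 [ 0.6055 -0.3152  0.0621] phi 7.9 w 0.0471 q6 0.85
.6056,-.314,.2 [0.0008, -0.0012, -0.1724] -0.0006
.5425,.0853,.2 [-0.0085, -0.5064, -0.1734] -0.0006
```

Request:
{"fn": "move_arm", "kwargs": {
  "deltas": [
    [[0,0,-0.03,0,0.6],[0,0,-0.08,0,0.6],[0,0,-0.13,0,0.6],[0,-0.02,-0.173,0,0.6],[-0.008,-0.07,-0.173,0,0.6],[-0.008,-0.13,-0.173,0,0.6],[-0.008,-0.19,-0.173,0,0.6],[-0.008,-0.25,-0.173,0,0.6],[-0.008,-0.31,-0.173,0,0.6],[-0.008,-0.37,-0.173,0,0.6],[-0.008,-0.42,-0.173,0,0.6],[-0.008,-0.46,-0.173,0,0.6]]
  ]
}}

```text
clock: 25.55
position: [0.5461, 0.0512, 0.1984]
ee_rot: [-0.0, 0.998, 0.07, -0.001]
contact_force: [-0.4, -0.1, -1.3]
width: 0.047
gripper_force: 41.8
```

Request:
{"fn": "move_arm", "kwargs": {
  "deltas": [
    [[0,-0.03,0,0,0.6],[0,-0.0464,0,0,0.6],[0,-0.0464,0,0,0.6],[0,-0.0464,0,0,0.6],[0,-0.0464,0,0,0.6]]
  ]
}}

```text
clock: 26.05
position: [0.5426, 0.0843, 0.1986]
ee_rot: [0.0, 0.998, 0.069, -0.0]
contact_force: [0.0, -0.4, -1.8]
width: 0.0472
gripper_force: 41.9
```

```bash
python3 go.py .5425,.0853,.066
```

```text
t 26.1 [0.5426 0.0843 0.1986] phi 7.9 w 0.0472 q6 1.46
.5425,.0853,.066 [0.0001, -0.0014, 0.1657] -0.0012
```

Request:
{"fn": "move_arm", "kwargs": {
  "deltas": [
    [[0,-0.0014,0.05,0,0.6],[0,-0.0014,0.1,0,0.6],[0,-0.0014,0.135,0,0.6],[0,-0.0014,0.155,0,0.6],[0,-0.0014,0.1657,0,0.6],[0,-0.0014,0.1657,0,0.6],[0,-0.0014,0.1657,0,0.6],[0,-0.0014,0.1657,0,-1],[0,-0.0014,0.1657,0,-1],[0,-0.0014,0.1657,0,-1],[0,-0.0014,0.1657,0,-1]]
  ]
}}

```text
clock: 27.15
position: [0.5424, 0.0868, 0.0665]
ee_rot: [0.0, 0.998, 0.069, 0.0]
contact_force: [-0.3, -0.1, 0.3]
width: 0.0857
gripper_force: 0.0
```

```bash
python3 go.py .527,-.3105,.2
```

```text
t 27.1 [0.5424 0.0868 0.0665] phi 7.9 w 0.0857 q6 1.46
.527,-.3105,.2 [-0.0875, 0.4892, -0.1668] -0.0005
```

Request:
{"fn": "move_arm", "kwargs": {
  "deltas": [
    [[0,0,-0.05,0,-1],[0,0,-0.1,0,-1],[0,0,-0.1668,0,-1],[-0.0875,0.4892,-0.1668,0,-1],[-0.0875,0.4892,-0.1668,0,-1],[-0.0875,0.4892,-0.1668,0,-1],[-0.0875,0.4892,-0.1668,0,-1],[-0.0875,0.4892,-0.1668,0,-1],[-0.0875,0.4892,-0.1668,0,-1],[-0.0875,0.4892,-0.1668,0,-1],[-0.0875,0.4892,-0.1668,0,-1],[-0.0875,0.4892,-0.1668,0,-1]]
  ]
}}

```text
clock: 28.35
position: [0.5266, -0.3172, 0.1994]
ee_rot: [0.002, 0.998, 0.066, 0.0]
contact_force: [0.3, 0.8, -0.7]
width: 0.0856
gripper_force: 0.0
```

Request:
{"fn": "move_arm", "kwargs": {
  "deltas": [
    [[0,0,0,0,-1],[0,0,0,0,-1],[0,0,0,0,-1]]
  ]
}}

```text
clock: 28.65
position: [0.527, -0.309, 0.1998]
ee_rot: [-0.0, 0.998, 0.07, -0.0]
contact_force: [1.1, -0.4, -0.7]
width: 0.0854
gripper_force: 0.0
```

```bash
python3 go.py .527,-.3105,.062
```

```text
t 28.6 [ 0.527  -0.309   0.1998] phi 8.0 w 0.0854 q6 0.79
.527,-.3105,.062 [-0.0002, 0.002, 0.1722] 0.0002
```

Request:
{"fn": "move_arm", "kwargs": {
  "deltas": [
    [[0,0.002,0.05,0,-1],[0,0.002,0.1,0,-1],[0,0.002,0.135,0,-1],[0,0.002,0.158,0,-1],[0,0.002,0.1722,0,-1],[0,0.002,0.1722,0,-1],[0,0.002,0.1722,0,0.6],[0,0.002,0.1722,0,0.6],[0,0.002,0.1722,0,0.6],[0,0.002,0.1722,0,0.6],[0,0.002,0.1722,0,0.6],[0,0.002,0.1722,0,0.6]]
  ]
}}

```text
clock: 29.85
position: [0.5278, -0.3122, 0.0634]
ee_rot: [0.0, 0.998, 0.069, 0.001]
contact_force: [-0.8, 2.2, 6.0]
width: 0.0473
gripper_force: 40.5
```

```bash
python3 go.py .558,-.025,.2
```

```text
t 29.9 [ 0.5278 -0.3122  0.0634] phi 7.9 w 0.0473 q6 0.78
.558,-.025,.2 [0.0872, -0.3502, -0.171] -0.0007
```

Request:
{"fn": "move_arm", "kwargs": {
  "deltas": [
    [[0,0,-0.03,0,0.6],[0,0,-0.08,0,0.6],[0,0,-0.13,0,0.6],[0,-0.02,-0.171,0,0.6],[0.01,-0.06,-0.171,0,0.6],[0.02,-0.12,-0.171,0,0.6],[0.04,-0.18,-0.171,0,0.6],[0.06,-0.24,-0.171,0,0.6],[0.07,-0.29,-0.171,0,0.6],[0.08,-0.33,-0.171,0,0.6],[0.0872,-0.3502,-0.171,0,0.6],[0.0872,-0.3502,-0.171,0,0.6]]
  ]
}}

```text
clock: 31.05
position: [0.5573, -0.0227, 0.1985]
ee_rot: [-0.0, 0.997, 0.071, -0.0]
contact_force: [-0.1, -0.0, -2.1]
width: 0.0473
gripper_force: 41.9
```

Request:
{"fn": "move_arm", "kwargs": {
  "deltas": [
    [[0,0,0,0,0.6],[0,0,0,0,0.6]]
  ]
}}

```text
clock: 31.25
position: [0.5573, -0.0261, 0.1985]
ee_rot: [0.0, 0.998, 0.069, -0.0]
contact_force: [-0.1, 0.1, -1.3]
width: 0.0471
gripper_force: 41.9
```

```bash
python3 go.py .558,-.025,.067
```

```text
t 31.2 [ 0.5573 -0.0261  0.1985] phi 7.9 w 0.0471 q6 1.26
.558,-.025,.067 [0.0011, -0.0014, 0.1644] -0.001
```

Request:
{"fn": "move_arm", "kwargs": {
  "deltas": [
    [[0.001,-0.001,0.05,0,0.6],[0.001,-0.001,0.1,0,0.6],[0.001,-0.001,0.135,0,0.6],[0.001,-0.001,0.155,0,0.6],[0.001,-0.001,0.1644,0,0.6],[0.001,-0.001,0.1644,0,0.6],[0.001,-0.001,0.1644,0,0.6],[0.001,-0.001,0.1644,0,-1],[0.001,-0.001,0.1644,0,-1],[0.001,-0.001,0.1644,0,-1],[0.001,-0.001,0.1644,0,-1]]
  ]
}}

```text
clock: 32.35
position: [0.5585, -0.0242, 0.0675]
ee_rot: [0.0, 0.998, 0.069, 0.0]
contact_force: [-0.3, -0.2, -0.8]
width: 0.0849
gripper_force: 0.0
```

```bash
python3 go.py .444,-.311,.2
```

```text
t 32.4 [ 0.5585 -0.0242  0.0675] phi 7.9 w 0.0849 q6 1.26
.444,-.311,.2 [-0.1911, 0.3354, -0.1656] -0.0005
```

Request:
{"fn": "move_arm", "kwargs": {
  "deltas": [
    [[0,0,-0.05,0,-1],[0,0,-0.1,0,-1],[0,0,-0.1656,0,-1],[-0.1911,0.3354,-0.1656,0,-1],[-0.1911,0.3354,-0.1656,0,-1],[-0.1911,0.3354,-0.1656,0,-1],[-0.1911,0.3354,-0.1656,0,-1],[-0.1911,0.3354,-0.1656,0,-1],[-0.1911,0.3354,-0.1656,0,-1],[-0.1911,0.3354,-0.1656,0,-1],[-0.1911,0.3354,-0.1656,0,-1],[-0.1911,0.3354,-0.1656,0,-1]]
  ]
}}

```text
clock: 33.55
position: [0.4439, -0.31, 0.1995]
ee_rot: [-0.001, 0.998, 0.069, 0.0]
contact_force: [0.5, -0.3, -0.8]
width: 0.0856
gripper_force: 0.0
```

Request:
{"fn": "move_arm", "kwargs": {
  "deltas": [
    [[0,0,0,0,-1],[0,0,0,0,-1]]
  ]
}}

```text
clock: 33.75
position: [0.4444, -0.3095, 0.1997]
ee_rot: [-0.0, 0.998, 0.07, 0.0]
contact_force: [0.3, 0.3, -0.1]
width: 0.0855
gripper_force: 0.0
```

```bash
python3 go.py .444,-.311,.062
```

```text
t 33.8 [ 0.4444 -0.3095  0.1997] phi 8.1 w 0.0855 q6 0.69
.444,-.311,.062 [-0.0008, 0.0019, 0.1721] 0.0005
```

Request:
{"fn": "move_arm", "kwargs": {
  "deltas": [
    [[0,0.002,0.05,0,-1],[0,0.002,0.1,0,-1],[0,0.002,0.135,0,-1],[0,0.002,0.158,0,-1],[0,0.002,0.1722,0,-1],[0,0.002,0.1722,0,-1],[0,0.002,0.1722,0,0.6],[0,0.002,0.1722,0,0.6],[0,0.002,0.1722,0,0.6],[0,0.002,0.1722,0,0.6],[0,0.002,0.1722,0,0.6],[0,0.002,0.1722,0,0.6]]
  ]
}}

```text
clock: 34.95
position: [0.4447, -0.313, 0.0633]
ee_rot: [0.001, 0.998, 0.069, 0.001]
contact_force: [0.2, 1.8, 6.0]
width: 0.0471
gripper_force: 40.6
```

```bash
python3 go.py .4995,.0225,.2
```

```text
t 35.0 [ 0.4447 -0.313   0.0633] phi 7.9 w 0.0471 q6 0.69
.4995,.0225,.2 [0.1259, -0.4056, -0.1714] -0.0007
```

Request:
{"fn": "move_arm", "kwargs": {
  "deltas": [
    [[0,0,-0.03,0,0.6],[0,0,-0.08,0,0.6],[0,0,-0.13,0,0.6],[0,-0.02,-0.1714,0,0.6],[0.02,-0.06,-0.1714,0,0.6],[0.04,-0.12,-0.1714,0,0.6],[0.06,-0.18,-0.1714,0,0.6],[0.08,-0.24,-0.1714,0,0.6],[0.1,-0.3,-0.1714,0,0.6],[0.11,-0.35,-0.1714,0,0.6],[0.12,-0.385,-0.1714,0,0.6],[0.1259,-0.4056,-0.1714,0,0.6]]
  ]
}}

```text
clock: 36.15
position: [0.4986, 0.0252, 0.199]
ee_rot: [-0.0, 0.998, 0.07, 0.0]
contact_force: [-0.6, 0.0, -1.5]
width: 0.047
gripper_force: 41.7
```

Request:
{"fn": "move_arm", "kwargs": {
  "deltas": [
    [[0,0,0,0,0.6],[0,0,0,0,0.6],[0,0,0,0,0.6]]
  ]
}}

```text
clock: 36.45
position: [0.4988, 0.0218, 0.1989]
ee_rot: [0.0, 0.998, 0.069, -0.0]
contact_force: [-0.8, -1.0, -1.6]
width: 0.0472
gripper_force: 41.7
```

```bash
python3 go.py .4995,.0225,.067
```

```text
t 36.5 [0.4988 0.0218 0.1989] phi 7.9 w 0.0472 q6 1.34
.4995,.0225,.067 [0.001, -0.0009, 0.1649] -0.001
```

Request:
{"fn": "move_arm", "kwargs": {
  "deltas": [
    [[0.001,-0.001,0.05,0,0.6],[0.001,-0.001,0.1,0,0.6],[0.001,-0.001,0.135,0,0.6],[0.001,-0.001,0.155,0,0.6],[0.001,-0.001,0.1649,0,0.6],[0.001,-0.001,0.1649,0,0.6],[0.001,-0.001,0.1649,0,0.6],[0.001,-0.001,0.1649,0,-1],[0.001,-0.001,0.1649,0,-1],[0.001,-0.001,0.1649,0,-1],[0.001,-0.001,0.1649,0,-1]]
  ]
}}

```text
clock: 37.55
position: [0.4999, 0.0236, 0.0673]
ee_rot: [0.0, 0.998, 0.069, 0.0]
contact_force: [-0.0, 0.2, -0.4]
width: 0.0855
gripper_force: 0.0
```

Request:
{"fn": "move_arm", "kwargs": {
  "deltas": [
    [[0,0,-0.05,0,-1],[0,0,-0.1,0,-1],[0,0,-0.17,0,-1],[-0.05,0.3,-0.17,0,-1],[-0.05,0.3,-0.17,0,-1],[-0.05,0.3,-0.17,0,-1],[-0.05,0.3,-0.17,0,-1],[-0.05,0.3,-0.17,0,-1],[-0.05,0.3,-0.17,0,-1],[-0.05,0.3,-0.17,0,-1],[-0.05,0.3,-0.17,0,-1]]
  ]
}}

```text
clock: 38.65
position: [0.4929, -0.2185, 0.2028]
ee_rot: [-0.001, 0.998, 0.069, -0.0]
contact_force: [0.0, 0.7, -0.3]
width: 0.0856
gripper_force: 0.0
```

Run:
```python
from h import *
T={n:manip.get_image(n) for n in("top","side")}
for n in T: cv2.imwrite(f"pics/{n}4.png",T[n][:,:,::-1])
c=[cv2.resize(T['top'][190:260,190:295],(600,400),interpolation=cv2.INTER_CUBIC)]
cv2.imwrite('pics/c4.png',c[0][:,:,::-1])
for n,p in [(c,[b for b in blobs(T['side'],c,100,40) if 180<b[1][0]<260 and b[1][1]>140 and b[1][1]<200]) for c in('red','yellow')]:
    for b in p:
        r=least_squares(lambda q:hullc('side',q[0],q[1],.02,.090,.106)-b[1],[.5,0]); print('side',n,b[0],r.x.round(4))
print(manip.get_state()['clock'])
```

```text
side red 80 [ 0.5446 -0.0186]
side yellow 307 [0.4994 0.0249]
38.75
```

View pics/c4.png

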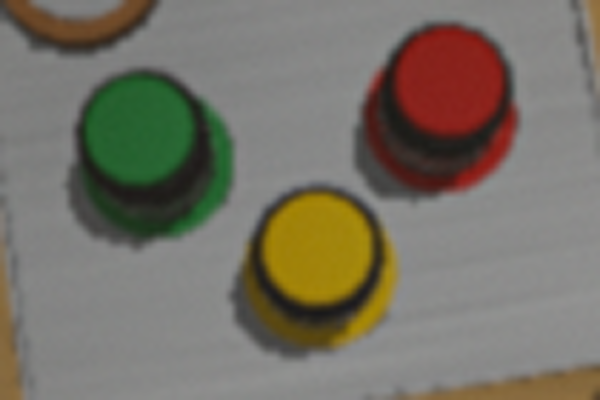

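View pics/side4.png

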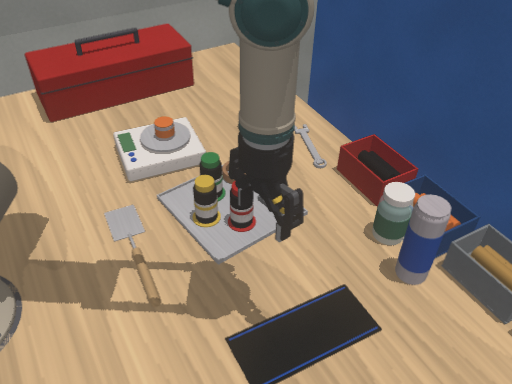

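Every bottle stands on its own pad (crop caps: green 140,129; red 450,80; yellow 321,248) and the tin stands on the pan (164,128). Checking the numbers.

Run:
```python
from h import *
P={'green':(.5425,.0853),'red':(.558,-.025),'yellow':(.4988,.0225)}
for n,u,v in[('green',140,129),('red',450,80),('yellow',321,248)]:
    w=unproj('top',[((u+.5)/5.714-.5+190,(v+.5)/5.714-.5+190)],.106)[0]; print(n,w.round(4),((w-P[n])*1000).round(1))
s=manip.get_state();print(s['clock'],s['position'],abs(s['qd']).max())
```

```text
green [0.5435 0.0853] [1. 0.]
red [ 0.5593 -0.0247] [1.3 0.3]
yellow [0.5005 0.022 ] [ 1.7 -0.5]
38.75 [ 0.49310467 -0.21811087  0.20305684] 0.004359242777190843
```

All within 2 mm of their pad centres; handing in.

```bash
python3 -c "
from rig import manip
print(manip.sign_off())"
```

```text
the job is handed in; nothing more can be done
None
```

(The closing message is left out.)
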